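Load the stitching-wire spool and hold the tension arm wound to its stop

TASK

Load the wire stand: lift the copper-coloured wire spool (the white handle is made for that) onto the stand's spindle, right down on its seat, and let go of it. Then swing the tension arm, the one with the yellow post to take it by, clockwise (seen from above) against its spring all the way to the red stop, and finish while still holding it there with the fingers, so that I can thread the wire. Leave the silver spool, the glue tin and the tape dispenser where they are.

Things in the scene. Friction and masses are not known exactly. Their poses are not given: they have to be found in the camera images.
- copper_spool: Loose spool of copper-coloured wire, about 0.35 kg, upright: two black flanges 72 mm in diameter, 52 mm tall over the flanges, vertical through bore 22 mm in diameter. On top a white arched handle: round bar 10 mm thick along the spool's own y axis, passing over the bore, free for 48 mm between its uprights; total height 92 mm. Origin: centre of the underside; z up.
- copper_spool_handle (a point): Middle of the copper spool's handle bar (bar centreline), on the spool's axis, 87 mm above its underside; the free space under the bar is 30 mm high.
- silver_spool: Bystander: a second loose spool of the same shape with silver-coloured wire. It may stand at the left or right of the copper one. Origin: centre of the underside.
- glue_tin: Bystander: loose red and blue tin, 76 mm in diameter, 85 mm tall, with brushes standing out of it to 160 mm. Origin: centre of the underside.
- tape_dispenser: Bystander: loose blue tape dispenser, 130 x 50 mm, about 70 mm tall. Origin: centre of the underside.
- wire_stand: Fixed stand: blue base plate 190 mm (own x) by 260 mm (own y), 12 mm thick, at varying yaw. At its own +y side a dark round seat (60 mm diameter, top 20 mm above the table) with the spindle; at its own -y side the tension arm on its pivot, a red stop post and a black rest post (both 12 mm thick, tops at 70 mm). Origin: centre of the plate's underside.
- seat (a point): Centre of the seat's top face, at the foot of the spindle, 20 mm above the table: the spool's underside centre belongs here. Its axes are those of the stand.
- spindle_top (a point): Tip of the upright steel spindle, 61 mm above the table; 16 mm in diameter, 41 mm tall above the seat, the uppermost 7 mm tapered to 6 mm.
- pivot_cap (a point): Top of the brass cap on the tension arm's upright hinge axis (drum 42 mm in diameter), 78 mm above the table. The arm turns about the vertical line through this point.
- post_top (a point): Top centre of the yellow upright post at the free end of the tension arm, 114 mm above the table, 95 mm from the hinge axis. The post is round, 18 mm in diameter, and stands free for 46 mm above the arm's upper plate (whose top is 68 mm above the table). It moves with the arm.
- tension_arm (a joint): Angle in rad of the tension arm (roller cage: two aluminium plates 16 mm wide with black rollers between them): 0 at its rest (against the black post), growing clockwise seen from above, towards the robot's side, to 1.2 at the red stop (hard end). A spring always drives it back to 0: about 4 N at the yellow post at rest, 10.5 N at the stop; it swings back at once if let go.
Mind the look-alikes: they are no part of the job. What is shaped like the copper_spool but green is not meant.

How it is judged:
By the outcome, as a careful person would: the job done as asked, in the order asked, and still so for the second after the job is handed in, while the arm keeps its last pose, push and grip.
It also fails if it takes over 51 s, if anything falls off the work surface, if the arm or the gripper's body presses on something with over 40 N, if the wrist force passes 120 N, or if a joint passes its speed limit or range.

ROBOT

A 7-joint arm with a two-finger parallel gripper is mounted at the origin on the work surface. World frame = base frame: x ahead of the robot, y to its left, z up, the work surface at z = 0. Lengths are in mm, angles in rad, forces in N, time in s.
With the tool pointing down it reaches from about 375 to 925 mm from the base axis. Payload 3.1 kg.
Tool frame: the origin (TCP) lies where the fingers leave the gripper's body, on its centre line; the fingertips stand 73 mm ahead of it and the grasp point (between the pads) lies 54 mm ahead of it (env.hold_point_z is the distance from the TCP to the grasp point, in mm); z points along the fingers, y is the line along which they close (so a half turn about z gives the same grasp; the last joint's range is limited). The gripper opens to 85 mm and grips with 20 to 120 N. Pads are 22 mm wide; open, the fingers measure 114 mm over their backs; the gripper's body (76 mm by 85 mm) begins 54 mm behind the grasp point. The pads swing forward as they close: fully open they stand 13 mm farther back than shut.
Start: joints at [1.204, 0.383, 0.044, 1.598, -0.018, 1.161, -0.05], TCP at [172.642, -626.657, 303.869] pointing down, gripper open.
Joint ranges: [-2.61, 2.61], [-0.41, 2.15], [-1.48, 1.57], [0, 2.5], [-1.57, 4.71], [0.05, 1.97], [-2.85, 2.85]. Speed limits (rad/s): [2.79, 2.79, 3.14, 3.14, 3.14, 3.14, 3.14].

INTERFACE

Orientations are given as a rotation vector (axis times angle).
In Python, from rig import monitor, cams, workorder, env gives the robot as it stands.
- The arm moves only by the tool carry_out, never from a script. Its argument "commands" is a list of rows, each a list of 7 numbers: the shift along the tool's x, y, z normalised to -1 to 1, where 1 is 40 mm, then the turn, a rotation vector about the tool's x, y, z normalised to -1 to 1, where 1 is 0.08 rad, then the opening, from 0 (shut) to 1 (fully open). A call has 1 to 5 rows; each row shifts and turns the commanded pose from where the row before left it, along the tool's axes as they then stand; what a row does not reach is not made up. A row lasts 1/12 s, in which the tool goes at most 41.7 mm and 7.16 degrees, less where a joint would pass 70% of its speed; a pose out of reach is approached as far as the arm can. A call with a number of a shift or a turn outside -1 to 1 is refused whole. A call with a gripper value outside its range is refused whole. The fingers move at their own pace and stop on an object; the grip force is fixed at half the most. Time passes only in rows, so rows that do not move let the fingers close. It gives the time, the measured TCP pose, the force, the opening and the grip force at its end, in the units of the state.
- monitor.observe(): the state, without advancing time (a new reading comes with each control period).
- cams.snapshot(name): name is "scene" or "top" or "wrist"; returns the picture (420x560x3 uint8, blue, green, red); there is no depth.
- cams.camera_params(name): a dict with "fov_y" (degrees; the focal length in pixels is half the picture's height over the tangent of half this angle, whatever the lens; pixels are square), "cx", "cy" (the principal point, pixels), "k1" (the pictures are not rectified: a ray, as slopes to the right and down, at radius r is drawn at 1 + k1 r^2 times it, then the intrinsics apply), "world_to_cam" (4x4, takes a point from world to camera coordinates). Camera axes: x right, y down, z forward; pixel columns grow to the right and rows downward; lengths in mm; the calibration is good to about 2 mm. A picture is of the moment at which its call begins: read the wrist's pose just before it. camera_params takes no time and is no camera call; for the wrist camera it gives the pose at the moment of the call.
- workorder.hand_in(): hands the job in; it is judged then, once.
The state is a dict: "clock": time; "joints": joint angles; "qd": joint speeds; "joint_efforts": joint torques, N m; "tool_pos": TCP position; "tcp_rot": TCP orientation; "force": force on the tool from outside, world axes, zero at the start; "moment": the same for the moment, N m; "width": opening from 0.0 (shut) to 1.0 (fully open); "grasp_force": force on a finger pad.
Only numpy, scipy, OpenCV 4.12 (cv2) and the standard library are available. Lean on these libraries where they do the work, as an engineer would, in place of code of your own. Each camera call takes 0.05 s, during which the arm holds its last target. There are 200 camera calls.

## Working session

There is one attempt and no reset: what is moved stays moved. The work goes in short steps, Python scripts to look and compute and a tool call to move; the robot and the scene stay as the last step left them, time stands still between calls to the robot, and variables do not carry over. Pictures are saved under pics/ and viewed, at most 10 in all, crops included, and the job is handed in when it is done.

Besides the shell and the picture viewer there is one more tool, called in YAML: its name, and indented under it one key for each argument. carry_out: Moves the arm, as the interface text tells. Its arguments: {"type":"object","properties":{"commands":{"type":"array","items":{"type":"array","items":{"type":"number","minimum":-1,"maximum":1}}}},"required":["commands"]}

```bash
mkdir -p pics; ls
cat > h.py <<'E'
import numpy as np, cv2
from scipy.spatial.transform import Rotation as R
from rig import monitor, cams, workorder, env
def K(p,H=420):
    f=H/2/np.tan(np.radians(p["fov_y"])/2); return f
def ray(p,u,v):
    f=K(p); d=np.array([(u-p["cx"])/f,(v-p["cy"])/f]); s=d.copy()
    for _ in range(30): s=d/(1+p["k1"]*(s@s))
    T=np.array(p["world_to_cam"]); Rm=T[:3,:3]; o=-Rm.T@T[:3,3]
    return o,Rm.T@np.array([s[0],s[1],1])
def at_z(p,u,v,z):
    o,d=ray(p,u,v); return o+d*(z-o[2])/d[2]
def proj(p,X):
    T=np.array(p["world_to_cam"]); c=T[:3,:3]@np.array(X)+T[:3,3]; s=c[:2]/c[2]; s=s*(1+p["k1"]*(s@s)); f=K(p)
    return np.array([p["cx"],p["cy"]])+f*s
E
python3 - <<'E'
from h import *
import pickle
P={}
for n in("scene","top"):
    P[n]=cams.camera_params(n); im=cams.snapshot(n); cv2.imwrite(f"pics/{n}0.png",im)
    print(n,P[n])
pickle.dump(P,open("P.pkl","wb"))
s=monitor.observe();print({k:np.round(v,3) for k,v in s.items()})
a,b=[cv2.imread(f"pics/{n}0.png") for n in("scene","top")]
E
```

```text
pics
scene {'fov_y': 50.4822012340979, 'cx': 278.4117426434335, 'cy': 204.28039531287442, 'k1': -0.022427616534582084, 'world_to_cam': array([[-7.25772583e-02,  9.97314504e-01,  9.81434829e-03,
         1.19038432e+02],
       [ 8.14149376e-01,  6.49261067e-02, -5.77014206e-01,
        -4.23092805e+02],
       [-5.76101844e-01, -3.38877635e-02, -8.16675140e-01,
         1.62980634e+03],
       [ 0.00000000e+00,  0.00000000e+00,  0.00000000e+00,
         1.00000000e+00]])}
top {'fov_y': 49.7676432582967, 'cx': 285.91441285332786, 'cy': 212.5735320260509, 'k1': -0.09991717546153857, 'world_to_cam': array([[-9.43813921e-03, -9.99919349e-01, -8.49809416e-03,
        -5.30034641e+01],
       [-9.94584887e-01,  1.02667234e-02, -1.03419038e-01,
         6.05971935e+02],
       [ 1.03497945e-01,  7.47599273e-03, -9.94601571e-01,
         1.50107572e+03],
       [ 0.00000000e+00,  0.00000000e+00,  0.00000000e+00,
         1.00000000e+00]])}
{'clock': np.float64(0.1), 'joints': array([ 1.204,  0.384,  0.044,  1.599, -0.018,  1.161, -0.05 ]), 'qd': array([ 0.   , -0.001,  0.001, -0.002, -0.001, -0.001,  0.   ]), 'joint_efforts': array([ 3.0000e-03, -4.3473e+01,  1.0300e+00, -2.5046e+01,  1.1000e-02,
        5.0000e-03,  0.0000e+00]), 'tool_pos': array([ 172.456, -625.971,  302.591]), 'tcp_rot': array([-3.111e+00, -4.210e-01,  1.000e-03]), 'force': array([ 0.703,  0.731, -0.142]), 'moment': array([-0.005, -0.027, -0.013]), 'grasp_force': np.float64(0.0), 'width': np.float64(1.002)}
```

View pics/top0.png

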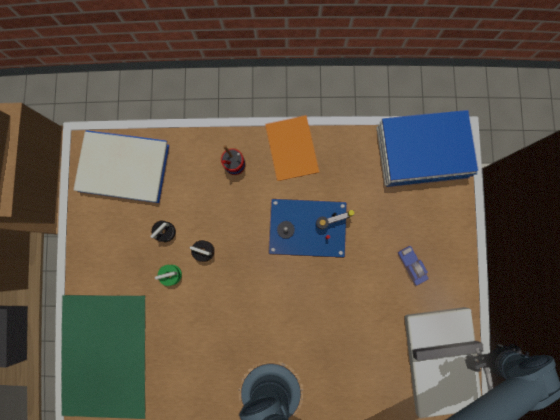

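View pics/scene0.png

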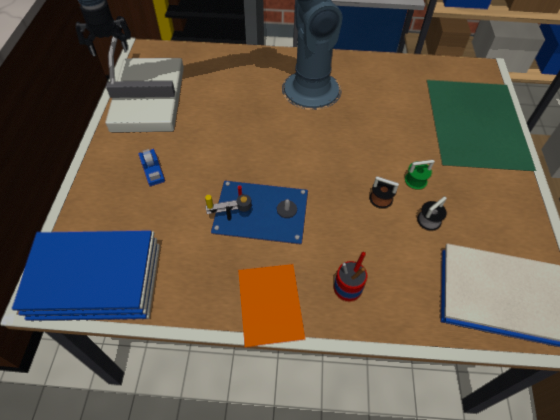

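Top view: the blue stand is at about (308,228), with the seat at (286,230), pivot at (322,225) and yellow post at (351,213). There are three spool shapes: scene (383,192) with brownish winding (top (202,251)), scene (432,215) grey (top (163,232)), and scene (419,175) green (top (168,276)). The brownish one fits copper. I'll confirm that in enlarged crops.

Run:
```python
from h import *
s=cv2.imread("pics/scene0.png");t=cv2.imread("pics/top0.png")
def c(im,x,y,w,h,k): return cv2.resize(im[y:y+h,x:x+w],(w*k,h*k),interpolation=cv2.INTER_CUBIC)
a=c(s,355,150,100,75,4); b=c(t,140,215,100,75,4)   # 400x300
d=c(s,195,175,100,75,4); e=c(t,265,190,100,75,4)
cv2.imwrite("pics/crop1.png",np.vstack([np.hstack([a,b]),np.hstack([d,e])]))
```

```text
(no output)
```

View pics/crop1.png

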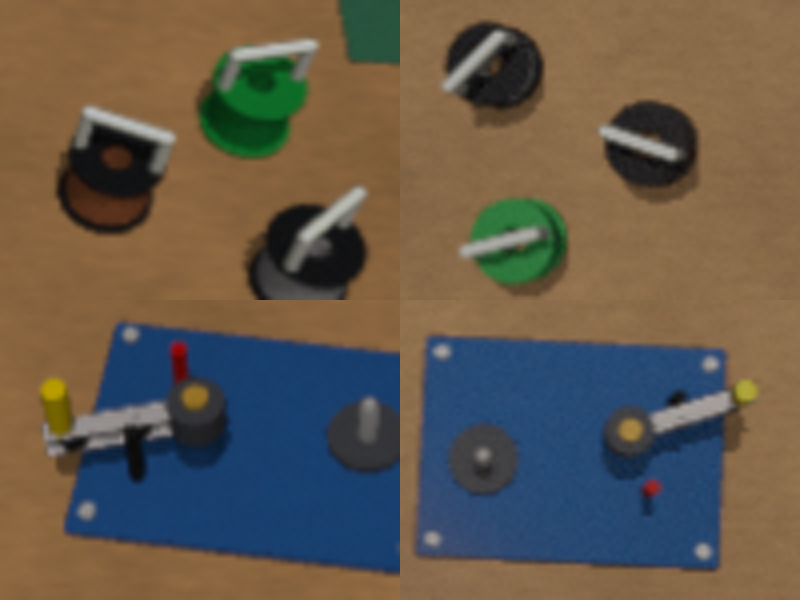

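The crops confirm it: the copper winding is the left spool in scene (383,192), which is top (202,251), with its bar running from (191,248) to (210,254). Next, the measurements.

Run:
```python
from h import *
import pickle
P=pickle.load(open("P.pkl","rb"))
def tri(a,b):
    A=[];y=[]
    for n,uv in(("top",a),("scene",b)):
        o,d=ray(P[n],*uv); d/=np.linalg.norm(d); M=np.eye(3)-np.outer(d,d); A.append(M); y.append(M@o)
    return np.linalg.lstsq(np.vstack(A),np.hstack(y),rcond=None)[0]
for nm,a,b,z in [("h1",(190.75,247.75),(377,178),87),("h2",(210,254),(398,184.75),87),("spindle",(285.75,228.75),(287.25,200.5),61),
  ("pivot",(322.5,222.75),(243.75,199),78),("post",(351.25,212.75),(208.5,196.25),114),("red",(328,237),(239.5,187),70)]:
    print(nm,tri(a,b).round(1),at_z(P["top"],*a,z).round(1),at_z(P["scene"],*b,z).round(1))
sc=[at_z(P["top"],265+(x-400)/4,190+(y-300)/4,12) for x,y in[(442,352),(711,364),(432,538),(703,551)]]
print(np.round(sc,1))
```

```text
h1 [486.4 220.1 108.8] [487.6 251.6  87. ] [472.7 198.5  87. ]
h2 [472.3 228.2  61.8] [467.  188.3  87. ] [492.5 257.1  87. ]
spindle [549.  -56.4  53.8] [548.6 -58.2  61. ] [554.1 -54.5  61. ]
pivot [ 566.2 -177.9   71.5] [ 565.8 -178.8   78. ] [ 570.9 -175.6   78. ]
post [ 594.1 -268.   112.6] [ 594.1 -268.9  114. ] [ 595.1 -266.6  114. ]
red [ 519.6 -195.9   64.3] [ 519.4 -196.6   70. ] [ 523.9 -193.8   70. ]
[[ 640.9  -23.4   12. ]
 [ 628.1 -254.2   12. ]
 [ 481.6  -13.7   12. ]
 [ 468.2 -244.    12. ]]
```

```bash
cat >> h.py <<'E'
def pose():
    s=monitor.observe(); return np.array(s["tool_pos"]),R.from_rotvec(s["tcp_rot"]),s
def yaw(Rt): x=Rt.as_matrix()[:,0]; return np.arctan2(x[1],x[0])
def plan(tx,ty,tz,tyaw,w,polar=True,dec=2,step=0.95,centre=(0,0),p=None,Rt=None):
    """rows from present pose to a tool-down target; polar path about centre"""
    if p is None: p,Rt,_=pose()
    c=np.array(centre); q=p[:2]-c; g=np.array([tx,ty])-c
    r0,r1=np.hypot(*q),np.hypot(*g); a0,a1=np.arctan2(q[1],q[0]),np.arctan2(g[1],g[0]); da=(a1-a0+np.pi)%(2*np.pi)-np.pi
    y0=yaw(Rt); dy=(tyaw-y0+np.pi)%(2*np.pi)-np.pi
    def X(t):
        if polar: r=r0+(r1-r0)*t;a=a0+da*t;xy=c+r*np.array([np.cos(a),np.sin(a)])
        else: xy=c+q+(g-q)*t
        return np.array([*xy,p[2]+(tz-p[2])*t])
    L=sum(np.linalg.norm(X(t+.01)-X(t)) for t in np.arange(0,1,.01))
    n=max(1,int(np.ceil(max(L/40/step,abs(dy)/.08/step))))
    cur=p.copy();C=Rt;rows=[]
    for i in range(1,n+1):
        G=R.from_euler("z",y0+dy*i/n)*R.from_rotvec([np.pi,0,0])
        s=np.round(np.clip(C.inv().apply(X(i/n)-cur)/40,-1,1),dec); r=np.round(np.clip((C.inv()*G).as_rotvec()/.08,-1,1),dec)
        cur=cur+C.apply(s*40); C=C*R.from_rotvec(r*.08); rows.append([*map(float,s),*map(float,r),w])
    for i in range(0,n,5): print([[x+0. for x in r] for r in rows[i:i+5]])
    print(n,"end",cur.round(1),round(yaw(C),3))
    return cur,C
E
python3 - <<'E'
from h import *
p,Rt,s=pose(); print(yaw(Rt))
T=np.array(cams.camera_params("wrist")["world_to_cam"]); print("cam in tool",Rt.inv().apply(-T[:3,:3].T@T[:3,3]-p).round(1),Rt.inv().apply(T[:3,:3].T[:,2]).round(3),cams.camera_params("wrist")["fov_y"])
plan(480,224,270,1.251,1)
E
```

```text
0.26888071586376533
cam in tool [ 76.7  -0.3 -69.7] [-0.295 -0.     0.956] 63.69174379613857
[[1.0, -0.14, 0.03, -0.03, 0.0, -0.44, 1.0], [0.99, -0.16, 0.03, 0.0, 0.0, -0.44, 1.0], [0.98, -0.19, 0.03, 0.0, 0.0, -0.44, 1.0], [0.97, -0.22, 0.03, 0.0, 0.0, -0.43, 1.0], [0.95, -0.24, 0.03, 0.0, 0.0, -0.44, 1.0]]
[[0.94, -0.27, 0.02, 0.0, 0.0, -0.44, 1.0], [0.93, -0.29, 0.03, 0.0, 0.0, -0.44, 1.0], [0.91, -0.31, 0.03, 0.0, 0.0, -0.44, 1.0], [0.89, -0.34, 0.03, 0.0, 0.0, -0.44, 1.0], [0.88, -0.35, 0.03, 0.0, 0.0, -0.43, 1.0]]
[[0.87, -0.38, 0.03, 0.0, 0.0, -0.44, 1.0], [0.85, -0.41, 0.03, 0.0, 0.0, -0.44, 1.0], [0.83, -0.42, 0.03, 0.0, 0.0, -0.44, 1.0], [0.81, -0.44, 0.03, 0.0, 0.0, -0.44, 1.0], [0.79, -0.46, 0.03, 0.0, 0.0, -0.44, 1.0]]
[[0.78, -0.48, 0.03, 0.0, 0.0, -0.44, 1.0], [0.75, -0.5, 0.02, 0.0, 0.0, -0.43, 1.0], [0.74, -0.51, 0.03, 0.0, 0.0, -0.44, 1.0], [0.72, -0.53, 0.03, 0.0, 0.0, -0.44, 1.0], [0.69, -0.55, 0.03, 0.0, 0.0, -0.44, 1.0]]
[[0.68, -0.56, 0.03, 0.0, 0.0, -0.44, 1.0], [0.65, -0.57, 0.03, 0.0, 0.0, -0.44, 1.0], [0.64, -0.59, 0.03, 0.0, 0.0, -0.43, 1.0], [0.61, -0.6, 0.03, 0.0, 0.0, -0.44, 1.0], [0.59, -0.62, 0.03, 0.0, 0.0, -0.44, 1.0]]
[[0.57, -0.62, 0.03, 0.0, 0.0, -0.44, 1.0], [0.54, -0.64, 0.03, 0.0, 0.0, -0.44, 1.0], [0.53, -0.65, 0.02, 0.0, 0.0, -0.44, 1.0]]
28 end [479.9 224.1 270.2] 1.251
```

carry_out:
  commands:
    - [1.0,-0.15,0.03,0,0,-0.44,1]
    - [0.99,-0.16,0.03,0,0,-0.44,1]
    - [0.98,-0.19,0.03,0,0,-0.44,1]
    - [0.97,-0.22,0.03,0,0,-0.44,1]
    - [0.95,-0.24,0.03,0,0,-0.44,1]

```text
clock: 0.52
tool_pos: [345.4, -524.4, 297.2]
tcp_rot: [-3.063, -0.696, -0.0]
force: [0.3, -0.8, -0.2]
width: 1.0
grasp_force: 0.0
```

carry_out:
  commands:
    - [0.94,-0.27,0.03,0,0,-0.44,1]
    - [0.93,-0.29,0.03,0,0,-0.44,1]
    - [0.91,-0.31,0.03,0,0,-0.44,1]
    - [0.89,-0.34,0.03,0,0,-0.44,1]
    - [0.88,-0.35,0.03,0,0,-0.44,1]

```text
clock: 0.93
tool_pos: [472.2, -380.5, 291.2]
tcp_rot: [-2.99, -0.962, 0.0]
force: [1.0, -0.4, -0.8]
width: 1.0
grasp_force: 0.0
```

carry_out:
  commands:
    - [0.87,-0.38,0.03,0,0,-0.44,1]
    - [0.85,-0.41,0.03,0,0,-0.44,1]
    - [0.83,-0.42,0.03,0,0,-0.44,1]
    - [0.81,-0.44,0.03,0,0,-0.44,1]
    - [0.79,-0.46,0.03,0,0,-0.44,1]

```text
clock: 1.35
tool_pos: [545.6, -210.1, 285.3]
tcp_rot: [-2.894, -1.221, 0.0]
force: [0.8, -0.1, 0.5]
width: 1.003
grasp_force: 0.0
```

carry_out:
  commands:
    - [0.78,-0.48,0.03,0,0,-0.44,1]
    - [0.75,-0.5,0.03,0,0,-0.44,1]
    - [0.74,-0.51,0.03,0,0,-0.44,1]
    - [0.72,-0.53,0.03,0,0,-0.44,1]
    - [0.69,-0.55,0.03,0,0,-0.44,1]

```text
clock: 1.77
tool_pos: [561.9, -32.0, 279.4]
tcp_rot: [-2.775, -1.471, 0.0]
force: [0.4, -0.9, 0.0]
width: 0.998
grasp_force: 0.0
```

carry_out:
  commands:
    - [0.68,-0.56,0.03,0,0,-0.44,1]
    - [0.65,-0.57,0.03,0,0,-0.44,1]
    - [0.64,-0.59,0.03,0,0,-0.44,1]
    - [0.61,-0.6,0.03,0,0,-0.44,1]
    - [0.59,-0.62,0.03,0,0,-0.44,1]

```text
clock: 2.18
tool_pos: [523.8, 135.9, 273.5]
tcp_rot: [-2.636, -1.709, 0.0]
force: [0.4, -0.0, 0.7]
width: 1.001
grasp_force: 0.0
```

carry_out:
  commands:
    - [0.57,-0.62,0.03,0,0,-0.44,1]
    - [0.54,-0.64,0.03,0,0,-0.44,1]
    - [0.53,-0.65,0.03,0,0,-0.44,1]
    - [0,0,0,0,0,0,1]
    - [0,0,0,0,0,0,1]

```text
clock: 2.6
tool_pos: [476.4, 226.5, 270.0]
tcp_rot: [-2.537, -1.851, 0.001]
force: [0.7, -0.6, 0.0]
width: 0.999
grasp_force: 0.0
```

Run:
```python
from h import *
import pickle
p,Rt,s=pose(); pickle.dump(cams.camera_params("wrist"),open("W1.pkl","wb")); im=cams.snapshot("wrist")
print(p,yaw(Rt),Rt.as_matrix()[:,2].round(4),s["clock"],s["force"],s["joints"].round(2))
cv2.imwrite("pics/w1.png",cv2.resize(im,(784,588),interpolation=cv2.INTER_CUBIC))
```

```text
[476.44093369 226.46355872 269.98185352] 1.260754385955115 [-1.e-03  3.e-04 -1.e+00] 2.6 [ 0.6918999  -0.55578221  0.00943075] [ 0.04  0.25 -0.63  1.9   0.17  1.05 -0.97]
```

View pics/w1.png

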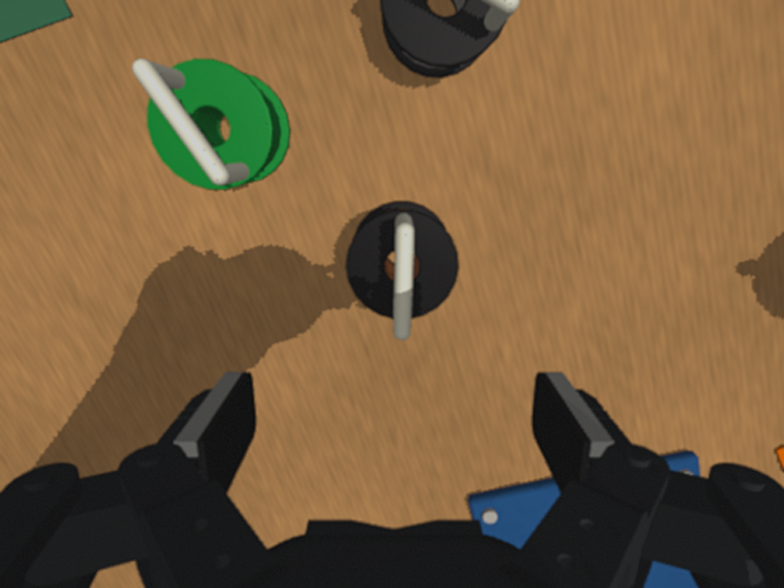

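The copper spool's flange is centred at about (403,261) and its bar runs from (404,216) to (401,336) in the 1.4x picture, so it stands between the fingers' jaw line.

Run:
```python
from h import *
import pickle
W=pickle.load(open("W1.pkl","rb"))
f=lambda x,y,z:at_z(W,x/1.4,y/1.4,z).round(1)
a,b=f(404,216,87),f(401,336,87)
print(a,b,(a+b)/2,np.linalg.norm(a-b),np.arctan2(*(a-b)[1::-1]))
print(f(403,261,52),f(347,261,52),f(458,261,52),f(403,202,52),f(403,319,52))
```

```text
[494.5 261.1  87. ] [472.1 195.7  87. ] [483.3 228.4  87. ] 69.12973311101385 1.2408117407411199
[484.6 229.3  52. ] [451.3 240.   52. ] [517.3 218.8  52. ] [495.5 264.1  52. ] [473.  192.4  52. ]
```

Run:
```python
from h import *
plan(484,228.6,141,1.241,1,polar=False)
```

```text
[[0.04, 0.03, 0.81, 0.0, 0.01, 0.05, 1.0], [0.04, 0.03, 0.8, 0.0, 0.0, 0.05, 1.0], [0.03, 0.03, 0.81, 0.0, 0.0, 0.05, 1.0], [0.04, 0.02, 0.8, 0.0, 0.0, 0.05, 1.0]]
4 end [483.8 228.6 141.1] 1.241
```

Run:
```python
from h import *
import pickle
p,Rt,s=pose();print(p,yaw(Rt),s["qd"].round(3),s["clock"])
W=pickle.load(open("W1.pkl","rb"));V=cams.camera_params("wrist")
c=lambda W:(-np.array(W["world_to_cam"])[:3,:3].T@np.array(W["world_to_cam"])[:3,3]); print(c(W),c(V))
```

```text
[477.7988632  224.28910825 269.92253224] 1.256623028999661 [ 0.028  0.004  0.046 -0.009  0.008  0.002 -0.   ] 2.65
[500.79437645 298.72674444 339.69199719] [502.39840792 296.53361986 339.55853234]
```

carry_out:
  commands:
    - [0.07,0.04,0.8,0,0,0.08,1]
    - [0.07,0.03,0.8,0,0,0.08,1]
    - [0,0,0.8,0,0,0,1]
    - [0,0,0.6,0,0,0,1]
    - [0,0,0,0,0,0,1]

```text
clock: 3.07
tool_pos: [480.3, 223.8, 144.6]
tcp_rot: [-2.558, -1.822, 0.019]
force: [-1.1, -1.5, -0.4]
width: 0.999
grasp_force: 0.0
```

carry_out:
  commands:
    - [0,0,0.2,0,0,0,1]
    - [0,0,0,0,0,0,1]
    - [0,0,0,0,0,0,1]

```text
clock: 3.32
tool_pos: [484.2, 228.1, 143.5]
tcp_rot: [2.556, 1.825, 0.004]
force: [0.1, 0.8, 0.5]
width: 1.004
grasp_force: 0.0
```

carry_out:
  commands:
    - [0,0,0.1,0,0,0,0.5]
    - [0,0,0,0,0,0,0]
    - [0,0,0,0,0,0,0]
    - [0,0,0,0,0,0,0]
    - [0,0,0,0,0,0,0]

```text
clock: 3.73
tool_pos: [483.1, 228.4, 138.7]
tcp_rot: [2.555, 1.827, 0.001]
force: [0.0, -0.5, 0.3]
width: 0.299
grasp_force: 0.0
```

carry_out:
  commands:
    - [0,0,0,0,0,0,0]
    - [0,0,0,0,0,0,0]
    - [0,0,0,0,0,0,0]

```text
clock: 3.98
tool_pos: [482.7, 228.4, 138.5]
tcp_rot: [-2.555, -1.828, 0.0]
force: [-1.7, -0.8, 3.2]
width: 0.091
grasp_force: 58.4
```

Run:
```python
from h import *
p,Rt,s=pose()
p[2]+=112
plan(470,-100,250,0.5,0,step=.65,p=p,Rt=Rt)
```

```text
[[-0.48, 0.33, 0.0, 0.0, 0.0, 0.62, 0.0], [-0.48, 0.33, 0.0, 0.0, 0.0, 0.62, 0.0], [-0.48, 0.33, 0.0, 0.0, 0.0, 0.61, 0.0], [-0.47, 0.33, 0.0, 0.0, 0.0, 0.62, 0.0], [-0.46, 0.32, 0.0, 0.0, 0.0, 0.62, 0.0]]
[[-0.46, 0.33, 0.01, 0.0, 0.0, 0.62, 0.0], [-0.46, 0.33, 0.0, 0.0, 0.0, 0.62, 0.0], [-0.45, 0.33, 0.0, 0.0, 0.0, 0.62, 0.0], [-0.44, 0.33, 0.0, 0.0, 0.0, 0.61, 0.0], [-0.45, 0.33, 0.0, 0.0, 0.0, 0.62, 0.0]]
[[-0.43, 0.33, 0.0, 0.0, 0.0, 0.62, 0.0], [-0.43, 0.33, 0.0, 0.0, 0.0, 0.62, 0.0], [-0.43, 0.33, 0.0, 0.0, 0.0, 0.62, 0.0], [-0.42, 0.32, 0.0, 0.0, 0.0, 0.61, 0.0], [-0.42, 0.33, 0.0, 0.0, 0.0, 0.62, 0.0]]
15 end [470.  -99.9 250.2] 0.5
```

carry_out:
  commands:
    - [0,0,-0.3,0,0,0,0]
    - [0,0,-0.6,0,0,0,0]
    - [0,0,-0.8,0,0,0,0]
    - [0,0,-0.7,0,0,0,0]
    - [0,0,-0.4,0,0,0,0]

```text
clock: 4.4
tool_pos: [483.7, 228.9, 253.5]
tcp_rot: [2.554, 1.827, 0.006]
force: [1.1, 0.2, -3.3]
width: 0.096
grasp_force: 58.8
```

carry_out:
  commands:
    - [-0.48,0.33,0,0,0,0.62,0]
    - [-0.48,0.33,0,0,0,0.62,0]
    - [-0.48,0.33,0,0,0,0.62,0]
    - [-0.47,0.33,0,0,0,0.62,0]
    - [-0.46,0.33,0,0,0,0.62,0]

```text
clock: 4.82
tool_pos: [503.1, 113.4, 250.2]
tcp_rot: [-2.763, -1.494, 0.002]
force: [1.4, 0.3, -4.3]
width: 0.094
grasp_force: 58.7
```

carry_out:
  commands:
    - [-0.46,0.33,0,0,0,0.62,0]
    - [-0.46,0.33,0,0,0,0.62,0]
    - [-0.45,0.33,0,0,0,0.62,0]
    - [-0.45,0.33,0,0,0,0.62,0]
    - [-0.45,0.33,0,0,0,0.62,0]

```text
clock: 5.23
tool_pos: [497.5, 1.7, 250.1]
tcp_rot: [-2.927, -1.141, 0.001]
force: [1.3, -0.3, -3.4]
width: 0.098
grasp_force: 58.7
```

carry_out:
  commands:
    - [-0.43,0.33,0,0,0,0.62,0]
    - [-0.43,0.33,0,0,0,0.62,0]
    - [-0.43,0.33,0,0,0,0.62,0]
    - [-0.42,0.32,0,0,0,0.62,0]
    - [-0.42,0.33,0,0,0,0.62,0]

```text
clock: 5.65
tool_pos: [469.0, -101.6, 250.1]
tcp_rot: [-3.046, -0.769, 0.001]
force: [0.6, -0.3, -3.7]
width: 0.094
grasp_force: 58.7
```

carry_out:
  commands:
    - [0,0,0,0,0,0,0]
    - [0,0,0,0,0,0,0]
    - [0,0,0,0,0,0,0]
    - [0,0,0,0,0,0,0]
    - [0,0,0,0,0,0,0]

```text
clock: 6.07
tool_pos: [470.3, -99.3, 250.3]
tcp_rot: [-3.043, -0.777, -0.001]
force: [-0.1, -0.3, -3.1]
width: 0.088
grasp_force: 58.7
```

Run:
```python
from h import *
import pickle
p,Rt,s=pose(); W=cams.camera_params("wrist"); pickle.dump((W,p,Rt.as_quat()),open("W2.pkl","wb")); im=cams.snapshot("wrist")
print(p,yaw(Rt),Rt.as_matrix()[:,2].round(4),s["clock"],s["qd"].round(3),s["force"])
print(proj(W,[549,-57,61])*1.4)
cv2.imwrite("pics/w2.png",cv2.resize(im,(784,588),interpolation=cv2.INTER_CUBIC))
```

```text
[470.26498435 -99.26235882 250.34534599] 0.49996487218141333 [ 2.e-04  5.e-04 -1.e+00] 6.0667 [-0.003 -0.001  0.001 -0.002  0.003  0.002 -0.001] [-0.09632284 -0.30959308 -3.06953145]
[394.58868755 115.87725406]
```

View pics/w2.png

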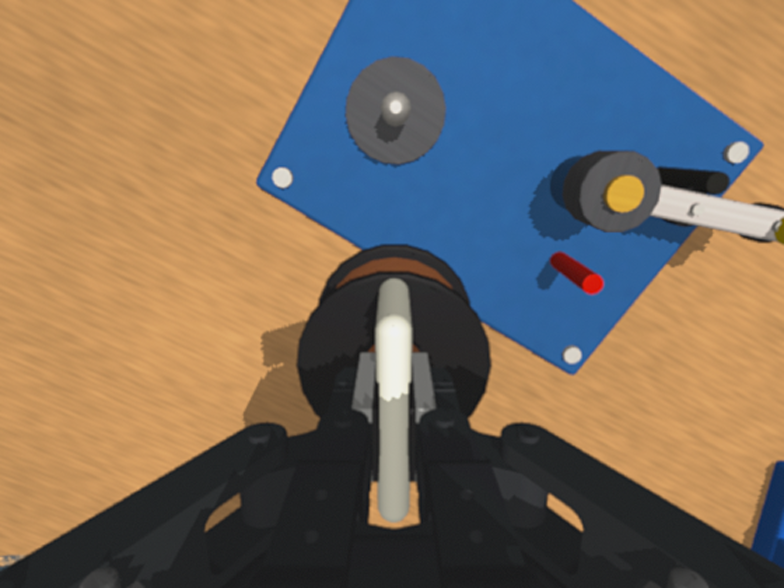

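The spindle tip is at (396,105) and the seat disc is centred at about (395.5,111). The held spool's top flange spans columns 298–490 with its far edge at row 272. The bottom flange spans 318–469 with its far edge at row 245.

Run:
```python
from h import *
import pickle
from scipy.optimize import least_squares
W,p,q=pickle.load(open("W2.pkl","rb")); Rt=R.from_quat(q)
f=lambda x,y,z:at_z(W,x/1.4,y/1.4,z).round(1)
print("spindle",f(396,105,61),"seat c",f(395.5,111,20),"seat lr",f(346,111,20),f(445,111,20),"tb",f(395,57,20),f(395,166,20))
print("pivot",f(626,194,78),"red",f(593,284,70))
th=np.linspace(0,2*np.pi,361)
def bb(c,z):
    P=np.array([proj(W,[c[0]+36*np.cos(t),c[1]+36*np.sin(t),z]) for t in th])*1.4
    return np.array([P[:,0].min(),P[:,0].max(),P[:,1].min()])
for obs,z in(((298,490,272),163.8),((318,469,245),115.)):
    s=least_squares(lambda c:bb(c,z)-obs,p[:2]); print(s.x.round(1),s.fun.round(1),"rel tool",Rt.inv().apply([*s.x-p[:2],0]).round(1))
```

```text
spindle [553.9 -55.1  61. ] seat c [553.4 -55.3  20. ] seat lr [539.4 -29.6  20. ] [567.5 -81.1  20. ] tb [578.6 -41.2  20. ] [525.7 -70.2  20. ]
pivot [ 571.2 -176.9   78. ] red [ 524.5 -194.5   70. ]
[ 468.8 -100.4] [-3.2  3.2  0.4] rel tool [-1.9  0.3 -0. ]
[ 467.9 -100.7] [-2.3  2.3  0.2] rel tool [-2.7  0.1 -0. ]
```

Run:
```python
from h import *
import pickle
W,p,q=pickle.load(open("W2.pkl","rb")); Rt=R.from_quat(q)
for r,z in((520,198.8),(316,202),(316,198.8),(280,163.8)): print(r,Rt.inv().apply(at_z(W,394/1.4,r/1.4,z)-p).round(1))
plan(555.6,-53.9,212,0.5,0,polar=False,step=.6)
```

```text
520 [-36.8   0.3  51.5]
316 [32.5  0.2 48.4]
316 [31.3  0.2 51.6]
280 [31.4  0.3 86.6]
[[0.48, 0.01, 0.19, 0.0, -0.01, 0.0, 0.0], [0.49, 0.0, 0.19, 0.0, 0.0, 0.0, 0.0], [0.48, 0.01, 0.2, 0.0, 0.0, 0.0, 0.0], [0.48, 0.0, 0.19, 0.0, 0.0, 0.0, 0.0], [0.49, 0.01, 0.19, 0.0, 0.0, 0.0, 0.0]]
5 end [555.8 -54.  211.9] 0.5
```

carry_out:
  commands:
    - [0.48,0.01,0.19,0,0,0,0]
    - [0.49,0,0.19,0,0,0,0]
    - [0.48,0.01,0.2,0,0,0,0]
    - [0.48,0,0.19,0,0,0,0]
    - [0.49,0.01,0.19,0,0,0,0]

```text
clock: 6.53
tool_pos: [556.4, -54.1, 211.4]
tcp_rot: [-3.044, -0.775, 0.0]
force: [0.1, -0.4, -3.8]
width: 0.095
grasp_force: 58.8
```

carry_out:
  commands:
    - [0,0,0,0,0,0,0]
    - [0,0,0,0,0,0,0]
    - [0,0,0,0,0,0,0]
    - [0,0,0,0,0,0,0]
    - [0,0,0,0,0,0,0]

```text
clock: 6.95
tool_pos: [555.0, -56.1, 212.1]
tcp_rot: [3.045, 0.772, -0.0]
force: [-0.2, 0.2, -3.8]
width: 0.089
grasp_force: 58.7
```

Run:
```python
from h import *
p,Rt,s=pose(); print(p.round(2),yaw(Rt),s["qd"].round(3),s["force"].round(2))
S=cams.camera_params("scene"); im=cams.snapshot("scene"); a=cv2.resize(im[130:230,230:350],(720,600),interpolation=cv2.INTER_CUBIC)
cv2.imwrite("pics/s2.png",a)
c=Rt.apply([-2.4,.2,0])+p; z=p[2]-138.5
for X in([*c[:2],z],[*c[:2],z+52],[553.9,-55.1,61],[553.4,-55.3,20]): print(((proj(S,X)-[230,130])*6).round(0))
```

```text
[555.03 -56.11 212.14] 0.496610580944098 [ 0.003 -0.004 -0.     0.001  0.001 -0.003  0.001] [-0.19  0.19 -3.84]
[338. 405.]
[341. 337.]
[342. 423.]
[340. 471.]
```

View pics/s2.png

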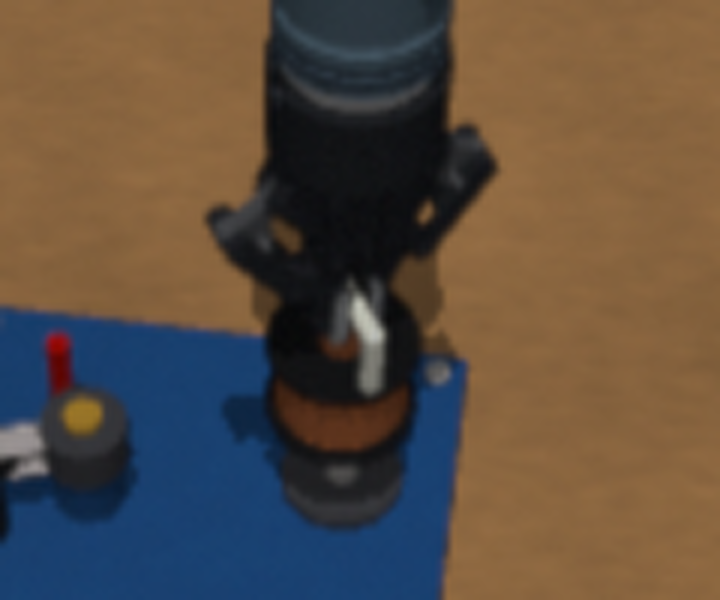

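The spool's flange (columns 267–420) is above the seat (283–402), with about 2 mm of y left to correct. I'll trim and start down.

carry_out:
  commands:
    - [0.04,-0.04,0,0,0,0,0]
    - [0,0,0.15,0,0,0,0]
    - [0,0,0.15,0,0,0,0]
    - [0,0,0,0,0,0,0]
    - [0,0,0,0,0,0,0]

```text
clock: 7.42
tool_pos: [555.4, -53.2, 198.9]
tcp_rot: [-3.044, -0.773, 0.003]
force: [-0.1, 0.5, -3.3]
width: 0.091
grasp_force: 58.7
```

Run:
```python
from h import *
p,Rt,s=pose(); print(p.round(2),yaw(Rt),s["qd"].round(3),s["force"].round(2)); print((Rt.apply([-2.4,.2,0])+p).round(1))
```

```text
[555.38 -53.23 198.86] 0.4976333601541521 [ 0.001 -0.005 -0.    -0.013 -0.    -0.002  0.001] [-0.11  0.51 -3.28]
[553.4 -54.6 198.9]
```

Aligned within about 0.6 mm. The spool's bottom is at about 60, so I'll lower it slowly.

carry_out:
  commands:
    - [0,0.01,0.15,0,0,0,0]
    - [0,0,0.15,0,0,0,0]
    - [0,0,0,0,0,0,0]
    - [0,0,0,0,0,0,0]

```text
clock: 7.75
tool_pos: [555.8, -53.6, 187.0]
tcp_rot: [-3.044, -0.773, 0.003]
force: [-0.3, -0.4, -3.7]
width: 0.095
grasp_force: 58.7
```

carry_out:
  commands:
    - [0,0,0.2,0,0,0,0]
    - [0,0,0.2,0,0,0,0]
    - [0,0,0.15,0,0,0,0]
    - [0,0,0,0,0,0,0]
    - [0,0,0,0,0,0,0]

```text
clock: 8.17
tool_pos: [555.7, -53.5, 164.9]
tcp_rot: [-3.044, -0.774, 0.003]
force: [0.7, 0.1, -2.9]
width: 0.094
grasp_force: 58.7
```

carry_out:
  commands:
    - [0,0,0.08,0,0,0,0]
    - [0,0,0.05,0,0,0,0]
    - [0,0,0,0,0,0,0]
    - [0,0,0,0,0,0,0]

```text
clock: 8.5
tool_pos: [556.4, -53.5, 160.7]
tcp_rot: [-3.045, -0.774, 0.0]
force: [0.2, -0.4, -3.1]
width: 0.094
grasp_force: 58.7
```

carry_out:
  commands:
    - [0,0,0.05,0,0,0,0]
    - [0,0,0,0,0,0,0]
    - [0,0,0,0,0,0,0]

```text
clock: 8.75
tool_pos: [556.4, -53.5, 158.7]
tcp_rot: [3.045, 0.774, 0.0]
force: [0.1, -0.2, -3.6]
width: 0.096
grasp_force: 58.9
```

carry_out:
  commands:
    - [0,0,0.03,0,0,0,0]
    - [0,0,0,0,0,0,0]

```text
clock: 8.92
tool_pos: [556.9, -53.3, 158.6]
tcp_rot: [3.045, 0.774, 0.001]
force: [-2.3, 0.4, 3.3]
width: 0.093
grasp_force: 59.4
```

It makes contact at the expected height (bottom ≈ 20), so I'll release and rise.

carry_out:
  commands:
    - [0,0,0,0,0,0,1]
    - [0,0,0,0,0,0,1]
    - [0,0,0,0,0,0,1]
    - [0,0,0,0,0,0,1]
    - [0,0,0,0,0,0,1]

```text
clock: 9.33
tool_pos: [556.5, -53.6, 157.5]
tcp_rot: [3.045, 0.773, 0.001]
force: [-0.2, -0.1, -0.1]
width: 0.792
grasp_force: 0.0
```

carry_out:
  commands:
    - [0,0,-0.2,0,0,0,1]
    - [0,0,-0.6,0,0,0,1]
    - [0,0,-0.9,0,0,0,1]
    - [0,0,-0.9,0,0,0,1]
    - [0,0,-0.4,0,0,0,1]

```text
clock: 9.75
tool_pos: [558.7, -53.3, 283.2]
tcp_rot: [3.042, 0.773, 0.012]
force: [1.0, 0.0, 1.2]
width: 1.002
grasp_force: 0.0
```

Run:
```python
from h import *
p,Rt,s=pose();print(s["joints"].round(2),p)
plan(595,-267,255,1.83,1,polar=True)
```

```text
[ 0.33  0.26 -0.36  1.82  0.1   1.07 -1.14] [558.7391199  -53.33942858 283.22235658]
[[-0.04, 0.28, 0.04, 0.06, -0.08, -0.93, 1.0], [-0.07, 0.28, 0.04, 0.0, 0.0, -0.92, 1.0], [-0.09, 0.27, 0.04, 0.0, 0.0, -0.93, 1.0], [-0.13, 0.27, 0.04, 0.0, 0.0, -0.92, 1.0], [-0.14, 0.25, 0.04, 0.0, 0.0, -0.93, 1.0]]
[[-0.18, 0.24, 0.04, 0.0, 0.0, -0.92, 1.0], [-0.19, 0.23, 0.04, 0.0, 0.0, -0.93, 1.0], [-0.22, 0.2, 0.03, 0.0, 0.0, -0.92, 1.0], [-0.24, 0.19, 0.04, 0.0, 0.0, -0.93, 1.0], [-0.25, 0.16, 0.04, 0.0, 0.0, -0.92, 1.0]]
[[-0.28, 0.14, 0.04, 0.0, 0.0, -0.93, 1.0], [-0.28, 0.11, 0.04, 0.0, 0.0, -0.92, 1.0], [-0.3, 0.09, 0.04, 0.0, 0.0, -0.93, 1.0], [-0.31, 0.06, 0.04, 0.0, 0.0, -0.92, 1.0], [-0.31, 0.03, 0.04, 0.0, 0.0, -0.93, 1.0]]
[[-0.32, 0.0, 0.04, 0.0, 0.0, -0.92, 1.0], [-0.31, -0.03, 0.04, 0.0, 0.0, -0.93, 1.0], [-0.32, -0.07, 0.04, 0.0, 0.0, -0.92, 1.0]]
18 end [ 594.9 -267.1  254.8] 1.83
```

carry_out:
  commands:
    - [-0.04,0.28,0.04,0,0,-0.93,1]
    - [-0.07,0.28,0.04,0,0,-0.92,1]
    - [-0.09,0.27,0.04,0,0,-0.93,1]
    - [-0.13,0.27,0.04,0,0,-0.92,1]
    - [-0.14,0.25,0.04,0,0,-0.93,1]

```text
clock: 10.17
tool_pos: [574.3, -109.0, 270.2]
tcp_rot: [2.847, 1.326, 0.001]
force: [-0.7, 0.0, 0.7]
width: 0.998
grasp_force: 0.0
```

carry_out:
  commands:
    - [-0.18,0.24,0.04,0,0,-0.92,1]
    - [-0.19,0.23,0.04,0,0,-0.93,1]
    - [-0.22,0.2,0.04,0,0,-0.92,1]
    - [-0.24,0.19,0.04,0,0,-0.93,1]
    - [-0.25,0.16,0.04,0,0,-0.92,1]

```text
clock: 10.58
tool_pos: [586.3, -167.7, 262.0]
tcp_rot: [2.555, 1.827, 0.001]
force: [0.5, 0.2, -0.6]
width: 0.997
grasp_force: 0.0
```

carry_out:
  commands:
    - [-0.28,0.14,0.04,0,0,-0.93,1]
    - [-0.28,0.11,0.04,0,0,-0.92,1]
    - [-0.3,0.09,0.04,0,0,-0.93,1]
    - [-0.31,0.06,0.04,0,0,-0.92,1]
    - [-0.31,0.03,0.04,0,0,-0.93,1]

```text
clock: 11.0
tool_pos: [592.3, -229.6, 254.0]
tcp_rot: [2.175, 2.266, 0.0]
force: [0.2, 0.9, -0.3]
width: 1.002
grasp_force: 0.0
```

carry_out:
  commands:
    - [-0.32,0,0.04,0,0,-0.92,1]
    - [-0.31,-0.03,0.04,0,0,-0.93,1]
    - [-0.32,-0.07,0.04,0,0,-0.92,1]
    - [0,0,0,0,0,0,1]
    - [0,0,0,0,0,0,1]

```text
clock: 11.42
tool_pos: [592.0, -268.4, 248.8]
tcp_rot: [-1.921, -2.485, 0.0]
force: [-0.2, 1.2, 0.3]
width: 0.996
grasp_force: 0.0
```

carry_out:
  commands:
    - [0,0,0,0,0,0,1]
    - [0,0,0,0,0,0,1]

```text
clock: 11.58
tool_pos: [592.9, -265.6, 249.1]
tcp_rot: [-1.915, -2.491, -0.001]
force: [0.7, -0.9, -0.1]
width: 0.999
grasp_force: 0.0
```

Run:
```python
from h import *
import pickle
p,Rt,s=pose(); W=cams.camera_params("wrist"); pickle.dump((W,p,Rt.as_quat()),open("W3.pkl","wb")); im=cams.snapshot("wrist")
print(p,yaw(Rt),Rt.as_matrix()[:,2].round(4),s["qd"].round(3),s["joints"].round(2))
cv2.imwrite("pics/w3.png",cv2.resize(im,(784,588),interpolation=cv2.INTER_CUBIC))
for X in([553.7,-55.2,72],[571,-176.5,78],[595,-267,114]): print((proj(W,X)*1.4).round())
```

```text
[ 592.90485902 -265.59146828  249.09796312] 1.83064113934908 [ 6.e-04  8.e-04 -1.e+00] [-0.004 -0.003 -0.002 -0.     0.002 -0.002  0.004] [ 0.71  0.48 -0.47  1.63  0.23  1.09  0.45]
[ 430. -222.]
[394. 106.]
[394. 318.]
```

View pics/w3.png

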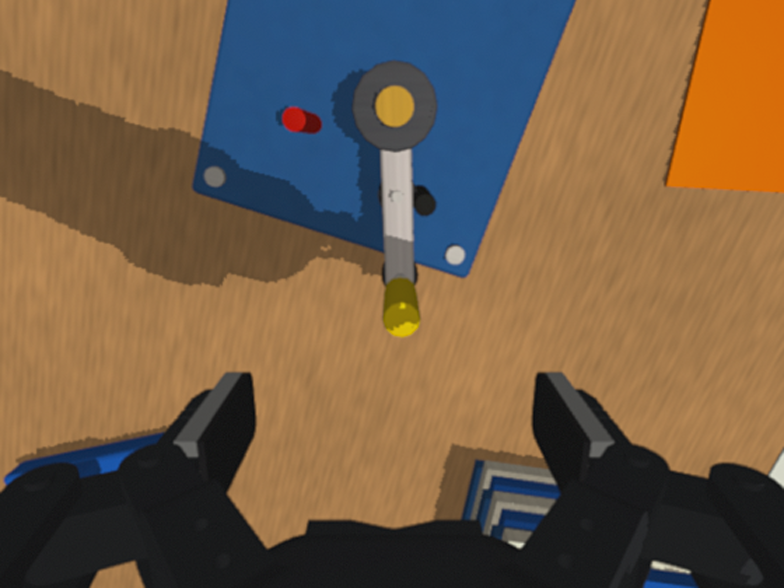

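The pivot cap is at (394,106), exactly where predicted. The post's top is at (402,319) and the red stop's top at (293,120).

Run:
```python
from h import *
import pickle
W,p0,q=pickle.load(open("W3.pkl","rb"))
f=lambda x,y,z:at_z(W,x/1.4,y/1.4,z)
pv,po,rd=f(394,106,78),f(402,319,114),f(293,120,70)
d=(po-pv)[:2]; phi=np.arctan2(d[1],d[0]); print(pv,po,rd,np.hypot(*d),phi)
dr=(rd-pv)[:2]; print("red",np.hypot(*dr),np.arctan2(dr[1],dr[0]), "end centre line",np.arctan2(dr[1],dr[0])+np.arcsin(14/np.hypot(*dr)), phi-1.2)
po2=pv[:2]+95*np.array([np.cos(phi),np.sin(phi)]); print(po2)
plan(*po2,148,phi+np.pi,1,polar=False)
```

```text
[ 571.15205159 -176.46200086   78.        ] [ 598.90063583 -266.60317619  114.        ] [ 524.50193281 -195.04871838   70.        ] 94.31550995735459 -1.2721672971091493
red 50.2165276626683 -2.762442109155197 end centre line -2.479905401497971 -2.4721672971091495
[ 599.10201977 -267.25737121]
[[-0.03, 0.05, 0.84, 0.01, 0.0, -0.16, 1.0], [-0.02, 0.04, 0.84, 0.0, 0.0, -0.16, 1.0], [-0.03, 0.05, 0.85, 0.0, 0.0, -0.16, 1.0]]
3 end [ 599.2 -267.1  147.9] 1.869
```

carry_out:
  commands:
    - [-0.04,0.05,0.8,0,0,-0.16,1]
    - [-0.03,0.05,0.8,0,0,-0.16,1]
    - [-0.03,0.04,0.7,0,0,-0.16,1]
    - [0,0,0.2,0,0,0,1]
    - [0,0,0,0,0,0,1]

```text
clock: 12.05
tool_pos: [596.9, -268.0, 145.5]
tcp_rot: [-1.863, -2.521, 0.002]
force: [0.5, -0.1, -0.1]
width: 1.003
grasp_force: 0.0
```

carry_out:
  commands:
    - [0,0,0,0,0,0,0.6]
    - [0,0,0,0,0,0,0.5]
    - [0,0,0,0,0,0,0.4]

```text
clock: 12.3
tool_pos: [600.6, -269.9, 151.4]
tcp_rot: [1.865, 2.522, 0.002]
force: [0.0, 0.2, -0.7]
width: 0.604
grasp_force: 0.0
```

carry_out:
  commands:
    - [0.06,0,0.05,0,0,0,0.2]
    - [0,0,0,0,0,0,0]
    - [0,0,0,0,0,0,0]
    - [0,0,0,0,0,0,0]
    - [0,0,0,0,0,0,0]

```text
clock: 12.72
tool_pos: [597.5, -267.5, 147.8]
tcp_rot: [-1.868, -2.524, 0.002]
force: [-4.1, 0.3, 4.6]
width: 0.197
grasp_force: 58.4
```

Run:
```python
from h import *
p,Rt,s=pose(); print(p.round(2),yaw(Rt),s["qd"].round(3),s["force"].round(2),s["width"],s["grasp_force"])
c=np.array([571.15,-176.46]); phi=-1.272; e=phi-1.2-0.03
# keep present tool offset relative to arm
off=R.from_euler("z",-1.2-0.02)
t=c+(off.apply([*(p[:2]-c),0]))[:2]
print(t,np.hypot(*(p[:2]-c)))
plan(*t,p[2],yaw(Rt)-1.22,0,centre=c,step=.6)
```

```text
[ 597.45 -267.51  147.77] 1.8676152592489477 [-0.     0.001 -0.    -0.001  0.    -0.002  0.001] [-4.06  0.28  4.64] 0.1969310676158891 58.35291087627411
[ 494.68012557 -232.44839188] 94.77521680483834
[[0.0, -0.11, 0.0, -0.03, 0.0, 0.59, 0.0], [0.01, -0.11, 0.0, 0.0, 0.0, 0.58, 0.0], [0.0, -0.11, 0.0, 0.0, 0.0, 0.59, 0.0], [0.01, -0.11, 0.0, 0.0, 0.0, 0.59, 0.0], [0.0, -0.12, 0.0, 0.0, 0.0, 0.58, 0.0]]
[[0.01, -0.11, 0.0, 0.0, 0.0, 0.59, 0.0], [0.0, -0.11, 0.0, 0.0, 0.0, 0.59, 0.0], [0.0, -0.11, 0.0, 0.0, 0.0, 0.58, 0.0], [0.01, -0.11, 0.0, 0.0, 0.0, 0.59, 0.0], [0.0, -0.11, 0.0, 0.0, 0.0, 0.59, 0.0]]
[[0.01, -0.11, 0.0, 0.0, 0.0, 0.58, 0.0], [0.0, -0.11, 0.0, 0.0, 0.0, 0.59, 0.0], [0.01, -0.11, 0.0, 0.0, 0.0, 0.59, 0.0], [0.0, -0.12, 0.0, 0.0, 0.0, 0.58, 0.0], [0.0, -0.11, 0.0, 0.0, 0.0, 0.59, 0.0]]
[[0.01, -0.11, 0.0, 0.0, 0.0, 0.58, 0.0], [0.0, -0.11, 0.0, 0.0, 0.0, 0.59, 0.0], [0.01, -0.11, 0.0, 0.0, 0.0, 0.59, 0.0], [0.0, -0.11, 0.0, 0.0, 0.0, 0.58, 0.0], [0.01, -0.11, 0.0, 0.0, 0.0, 0.59, 0.0]]
[[0.0, -0.11, 0.0, 0.0, 0.0, 0.59, 0.0], [0.01, -0.11, 0.0, 0.0, 0.0, 0.58, 0.0], [0.0, -0.12, 0.0, 0.0, 0.0, 0.59, 0.0], [0.0, -0.11, 0.0, 0.0, 0.0, 0.59, 0.0], [0.01, -0.11, 0.0, 0.0, 0.0, 0.58, 0.0]]
[[0.0, -0.11, 0.0, 0.0, 0.0, 0.59, 0.0]]
26 end [ 494.5 -232.5  147.8] 0.648
```

carry_out:
  commands:
    - [0,-0.11,0,0,0,0.59,0]
    - [0.01,-0.11,0,0,0,0.59,0]
    - [0,-0.11,0,0,0,0.59,0]
    - [0.01,-0.11,0,0,0,0.59,0]
    - [0,-0.12,0,0,0,0.58,0]

```text
clock: 13.13
tool_pos: [577.3, -271.1, 147.9]
tcp_rot: [2.149, 2.287, 0.002]
force: [1.5, -0.8, 1.2]
width: 0.196
grasp_force: 58.7
```

carry_out:
  commands:
    - [0.01,-0.11,0,0,0,0.59,0]
    - [0,-0.11,0,0,0,0.59,0]
    - [0,-0.11,0,0,0,0.58,0]
    - [0.01,-0.11,0,0,0,0.59,0]
    - [0,-0.11,0,0,0,0.59,0]

```text
clock: 13.55
tool_pos: [555.4, -270.3, 147.9]
tcp_rot: [2.402, 2.018, 0.002]
force: [1.8, -1.3, 0.7]
width: 0.193
grasp_force: 58.7
```

carry_out:
  commands:
    - [0.01,-0.11,0,0,0,0.58,0]
    - [0,-0.11,0,0,0,0.59,0]
    - [0.01,-0.11,0,0,0,0.59,0]
    - [0,-0.12,0,0,0,0.58,0]
    - [0,-0.11,0,0,0,0.59,0]

```text
clock: 13.97
tool_pos: [534.0, -264.3, 147.8]
tcp_rot: [2.621, 1.723, 0.002]
force: [1.6, -2.7, -0.4]
width: 0.192
grasp_force: 58.7
```

Run:
```python
from h import *
p,Rt,s=pose(); print(p.round(2),yaw(Rt),Rt.as_matrix()[:,2].round(3),s["force"].round(2),s["joints"].round(2))
c=np.array([571.15,-176.46]);d=p[:2]-c;print(np.hypot(*d),-1.272-np.arctan2(d[1],d[0])%-(2*np.pi), "expected yaw left",yaw(Rt)-(1.8676-1.22))
```

```text
[ 534.04 -264.3   147.84] 1.1627067999620977 [ 0.004 -0.003 -1.   ] [ 1.6  -2.67 -0.43] [ 0.63  0.48 -0.3   1.84  0.19  0.85 -0.16]
95.3628566531477 0.6985426172972182 expected yaw left 0.5151067999620977
```

carry_out:
  commands:
    - [0.01,-0.11,0,0,0,0.59,0]
    - [0,-0.11,0,0,0,0.59,0]
    - [0.01,-0.11,0,0,0,0.58,0]
    - [0,-0.11,0,0,0,0.59,0]
    - [0.01,-0.11,0,0,0,0.59,0]

```text
clock: 14.38
tool_pos: [515.0, -253.7, 147.9]
tcp_rot: [2.805, 1.402, 0.001]
force: [1.1, -5.3, 0.8]
width: 0.197
grasp_force: 58.7
```

carry_out:
  commands:
    - [0,-0.11,0,0,0,0.59,0]
    - [0.01,-0.11,0,0,0,0.58,0]
    - [0,-0.12,0,0,0,0.59,0]
    - [0,-0.11,0,0,0,0.59,0]
    - [0.01,-0.11,0,0,0,0.58,0]

```text
clock: 14.8
tool_pos: [498.6, -238.7, 147.8]
tcp_rot: [2.95, 1.064, 0.001]
force: [1.3, -7.2, -0.1]
width: 0.194
grasp_force: 58.8
```

carry_out:
  commands:
    - [0,-0.06,0,0,0,0.3,0]
    - [0,0,0,0,0,0,0]
    - [0,0,0,0,0,0,0]
    - [0,0,0,0,0,0,0]

```text
clock: 15.13
tool_pos: [497.2, -237.1, 147.8]
tcp_rot: [2.961, 1.032, 0.001]
force: [1.3, -5.6, 0.3]
width: 0.191
grasp_force: 58.8
```

```bash
cat > st.py <<'E'
from h import *
p,Rt,s=pose(); print(p.round(2),yaw(Rt),s["force"].round(2),s["moment"].round(2),s["qd"].round(3),s["clock"])
c=np.array([571.15,-176.46]);d=p[:2]-c;print(np.hypot(*d),"theta",(-1.272-np.arctan2(d[1],d[0])+.5)%(2*np.pi)-.5, "tool-frame F",Rt.inv().apply(s["force"]).round(1))
E
python3 st.py
```

```text
[ 497.23 -237.08  147.84] 0.670424223945189 [ 1.3  -5.61  0.3 ] [-0.8   0.08  0.49] [-0.     0.001 -0.004 -0.    -0.     0.    -0.001] 15.1333
95.60289754155094 theta 1.1827334438492259 tool-frame F [-2.5  5.2 -0.3]
```

carry_out:
  commands:
    - [0,-0.04,0,0,0,0.2,0]
    - [0,0,0,0,0,0,0]
    - [0,0,0,0,0,0,0]

```text
clock: 15.38
tool_pos: [496.3, -235.9, 147.8]
tcp_rot: [2.969, 1.008, 0.002]
force: [0.9, -5.3, -0.5]
width: 0.197
grasp_force: 58.9
```

```bash
python3 st.py
```

```text
[ 496.27 -235.93  147.85] 0.6542615412304266 [ 0.93 -5.33 -0.5 ] [-0.84  0.13  0.52] [-0.     0.    -0.    -0.     0.     0.001  0.   ] 15.3833
95.6172303672785 theta 1.1984158916987215 tool-frame F [-2.5  4.8  0.5]
```

carry_out:
  commands:
    - [0,-0.04,0,0,0,0,0]
    - [0,0,0,0,0,0,0]
    - [0,0,0,0,0,0,0]

```text
clock: 15.63
tool_pos: [495.6, -235.2, 147.9]
tcp_rot: [2.969, 1.006, 0.003]
force: [2.4, -6.4, -1.9]
width: 0.194
grasp_force: 58.9
```

```bash
python3 st.py
```

```text
[ 495.64 -235.16  147.86] 0.6532141227327816 [ 2.41 -6.37 -1.92] [-0.95 -0.11  0.32] [-0.     0.001 -0.001 -0.002 -0.     0.002  0.   ] 15.6333
95.6396635547338 theta 1.2087738920530644 tool-frame F [-2.   6.5  2. ]
```

carry_out:
  commands:
    - [0,-0.04,0,0,0,0,0]
    - [0,0,0,0,0,0,0]
    - [0,0,0,0,0,0,0]

```text
clock: 15.88
tool_pos: [495.2, -234.7, 147.9]
tcp_rot: [2.968, 1.004, 0.005]
force: [4.0, -7.3, -3.9]
width: 0.193
grasp_force: 59.0
```

```bash
python3 st.py
```

```text
[ 495.16 -234.68  147.89] 0.6522085321617059 [ 4.01 -7.34 -3.89] [-1.17 -0.4   0.22] [-0.002  0.002 -0.001  0.     0.002  0.001  0.001] 15.8833
95.72775923540644 theta 1.2158854740790075 tool-frame F [-1.3  8.2  4. ]
```

carry_out:
  commands:
    - [0,-0.04,0,0,0,0,0]
    - [0,0,0,0,0,0,0]
    - [0,0,0,0,0,0,0]

```text
clock: 16.13
tool_pos: [495.0, -234.5, 147.9]
tcp_rot: [2.966, 1.002, 0.008]
force: [6.0, -9.9, -6.4]
width: 0.192
grasp_force: 59.1
```

```bash
python3 st.py
```

```text
[ 494.97 -234.48  147.92] 0.6516974140198923 [ 6.01 -9.94 -6.37] [-1.59 -0.65  0.2 ] [ 0.001 -0.002 -0.001 -0.    -0.001  0.003  0.001] 16.1333
95.75647899704424 theta 1.2186677923155955 tool-frame F [-1.3 11.5  6.5]
```

The arm has stopped advancing while the force climbs, so it is on the stop. One check picture of the arm and the spool.

```bash
python3 - <<'E'
from h import *
im=cams.snapshot("scene"); a=cv2.resize(im[150:250,180:320],(784,560),interpolation=cv2.INTER_CUBIC); cv2.imwrite("pics/s3.png",a)
S=cams.camera_params("scene")
for X in([553.7,-55.2,72],[553.7,-55.2,20],[553.7,-55.2,107]): print(((proj(S,X)-[180,150])*5.6).round())
E
python3 st.py
```

```text
[600. 269.]
[597. 328.]
[602. 227.]
[ 494.98 -234.5   147.91] 0.6516563074836269 [  5.95 -10.34  -7.  ] [-1.5  -0.71  0.28] [ 0.    -0.    -0.    -0.    -0.002  0.002 -0.   ] 16.1833
95.76380515681521 theta 1.2185089155188409 tool-frame F [-1.6 11.8  7.1]
```

View pics/s3.png

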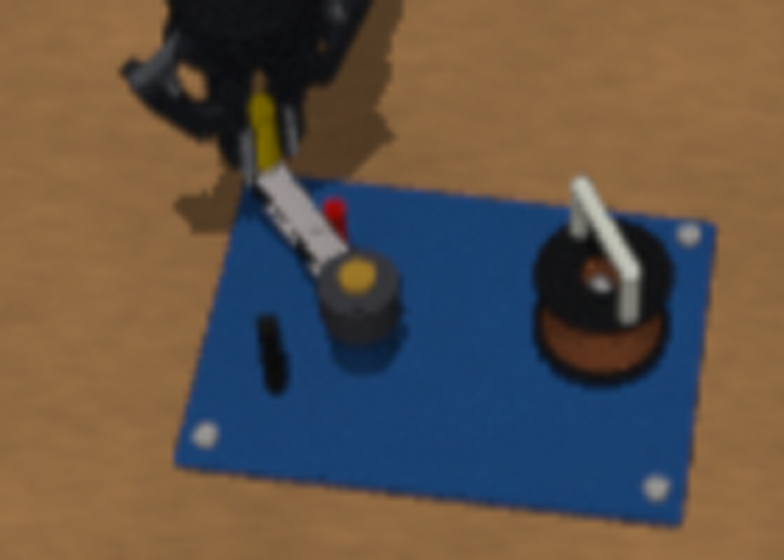

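The picture shows the tension arm against the red stop (335,212) with the post still between the fingers. The copper spool is flat on its seat at (600,300). One last small push for margin, then hand in.

carry_out:
  commands:
    - [0,-0.04,0,0,0,0,0]
    - [0,0,0,0,0,0,0]
    - [0,0,0,0,0,0,0]
    - [0,0,0,0,0,0,0]

```text
clock: 16.52
tool_pos: [494.8, -234.3, 148.0]
tcp_rot: [2.965, 1.001, 0.011]
force: [9.4, -13.0, -9.3]
width: 0.196
grasp_force: 59.3
```

```bash
python3 st.py; python3 -c "
from rig import workorder; print(workorder.hand_in())"
```

```text
[ 494.81 -234.31  147.95] 0.6510738824563685 [  9.41 -12.95  -9.28] [-1.85 -1.07  0.23] [-0.001 -0.001 -0.001 -0.001 -0.     0.001 -0.002] 16.5167
95.78547953686069 theta 1.2211224418513626 tool-frame F [-0.4 15.9  9.5]
the job is handed in; nothing more can be done
None
```

The copper spool is seated on the spindle and released, the tension arm is held against the red stop by the fingers, and the job was handed in at 16.5 s with no verdict shown; the silver spool, glue tin and tape dispenser were not touched.

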